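Sweep the cookie cutters into their bay

TASK

Clear the decorating table: with your fingers, sweep the three plastic cookie cutters (green round, orange bear's head, blue flower) across the table, in through the open side of the wooden bay, until all three lie flat and wholly inside it. Slide them gently, without lifting, tipping or flicking them, and leave the sprinkle jar, the icing tub and the spatula where they are.

Things in the scene. Friction and masses are not known exactly. Their poses are not given: they have to be found in the camera images.
- bay: Cutter bay, fixed: three wooden rails (12 mm thick, 26 mm high) round a flat grey mat (under 1 mm, slides like the table). Open at its +y side, no sill, roughly towards the robot's left (world +y, within 0.3 rad). Origin: centre of the mat at table height. Inside faces of the side rails at x = -130 and 130 mm, back rail at y = -70 mm, mouth at y = 70 mm; z up.
- bay_mouth (a point): Middle of the bay's open side, at table height (70 mm from the bay's origin along its +y).
- cutter_round: Green round cookie cutter, 56 mm across. Loose, about 50 g, slides on the table; a hard knock tips it. A plastic  outline full size up to 12 mm high, 0.8 of it from 12 to 18 mm, and a round white knob (18 mm across) on top that reaches 32 mm. Origin: centre of its underside; z is up.
- cutter_bear: Orange bear's-head cookie cutter, 48 mm across, chin 27 mm from the origin along -x, two round ears at +x (to 25 mm); 52 mm wide in all. Loose, about 50 g, slides on the table; a hard knock tips it. A plastic  outline full size up to 12 mm high, 0.8 of it from 12 to 18 mm, and a round white knob (18 mm across) on top that reaches 32 mm. Origin: centre of its underside; z is up.
- cutter_flower: Blue cookie cutter, a flower of six petals, 58 mm across the petal tips and 53 mm across between them. Loose, about 50 g, slides on the table; a hard knock tips it. A plastic  outline full size up to 12 mm high, 0.8 of it from 12 to 18 mm, and a round white knob (18 mm across) on top that reaches 32 mm. Origin: centre of its underside; z is up.
- sprinkles: Small loose jar of sprinkles with a yellow cap, 40 mm across, 60 mm tall, standing between two of the cutters; leave it alone. Origin: centre of its underside.
- tub: Loose icing tub, white with a yellow band, 77 mm across at the rim, 71 mm tall, with a white stick (look only) that reaches 110 mm; stands beyond the cutters; leave it alone. Origin: centre of its underside.
- spatula: Loose spatula, 200 mm long, lying along its x axis at the left of the cutters; leave it alone. Origin: on its underside, near its middle.

How it is judged:
By the outcome, as a careful person would: the job done as asked, in the order asked, and still so for the second after the job is handed in, with the robot touching nothing.
It also fails if it takes over 70 s, if anything falls off the work surface, if the arm or the gripper's body presses on something with over 40 N, if the wrist force passes 120 N, or if a joint passes its speed limit or range.

ROBOT

A 7-joint arm with a two-finger parallel gripper is mounted at the origin on the work surface. World frame = base frame: x ahead of the robot, y to its left, z up, the work surface at z = 0. Lengths are in m, angles in rad, forces in N, time in s.
With the tool pointing down it reaches from about 0.4 to 0.85 m from the base axis. Payload 10.4 kg.
Tool frame: the origin (TCP) lies midway between the tips of the shut fingers; the grasp point (between the pads) lies r.grip_point_offset behind it (r.grip_point_offset is the distance from the TCP to the grasp point, in m); z points along the fingers, y is the line along which they close (so a half turn about z gives the same grasp; the last joint's range is limited). The gripper opens to 87 mm and grips with 3 to 60 N. Pads are 19 mm wide; open, the fingers measure 117 mm over their backs; the gripper's body (75 mm by 190 mm) begins 51 mm behind the grasp point.
Start: joints at [-1.215, 0.332, -0.065, 1.46, 0.022, 1.35, -0.088], TCP at [0.231, 0.581, 0.223] pointing down, gripper open.
Joint ranges: [-2.6, 2.6], [-0.5, 2.12], [-1.47, 1.34], [0.16, 2.42], [-1.27, 4.41], [0.06, 2.06], [-2.6, 2.6]. Speed limits (rad/s): [2.22, 2.22, 2.79, 2.79, 3.14, 3.14, 3.14].

INTERFACE

Orientations are given as a unit quaternion [x, y, z, w].
In Python, from bench import r gives the robot as it stands.
- The arm moves only by the tool play_rows, never from a script. Its arguments are lists of equal length, an entry for each row: "claw": the closure, from 0 (fully open) to 1 (shut); "delta_pos": the shift along the tool's x, y, z scaled (see below), a list of three; "delta_rot": the turn, a rotation vector about the tool's x, y, z scaled (see below), a list of three. A call has 1 to 8 rows; each row shifts and turns the commanded pose from where the row before left it, along the tool's axes as they then stand; what a row does not reach is not made up. The controller multiplies each number of a shift by 200 mm and each number of a turn by pi rad. A row lasts 1/10 s, in which the tool goes at most 50 mm and 8.59 degrees, less where a joint would pass 70% of its speed; a pose out of reach is approached as far as the arm can. A call with a number of a shift or a turn outside -1 to 1 is refused whole. A call with a gripper value outside its range is refused whole. The fingers move at their own pace and stop on an object; "squeeze" is the grip in N (left out, the last holds). Time passes only in rows, so rows that do not move let the fingers close. It gives the time, the measured TCP pose, the force, the opening and the grip force at its end, in the units of the state.
- r.read_state(): the state, without advancing time (a new reading comes with each control period).
- r.camera(name): name is "side" or "top"; returns a dict with "pixels" (400x640x3 uint8, red, green, blue), "camera_matrix" (3x3 intrinsics, pixels), "cam_to_world" (4x4, takes a point from camera to world coordinates). Camera axes: x right, y up, looking along -z (the intrinsics and any distortion apply to the point x, -y, -z); pixel columns grow to the right and rows downward; lengths in m; the calibration is good to about 2 mm. A picture is of the moment at which its call begins. There is no depth.
- r.close_job(): hands the job in; it is judged then, once.
The state is a dict: "time": time; "joint_positions": joint angles; "joint_vel": joint speeds; "joint_torque": joint torques, N m; "ee_pos": TCP position; "eef_rot": TCP orientation; "ft_force": force on the tool from outside, world axes, zero at the start; "torque": the same for the moment, N m; "width": finger opening in m; "grip_force": force on a finger pad.
Only numpy, scipy, OpenCV 4.12 (cv2) and the standard library are available. Lean on these libraries where they do the work, as an engineer would, in place of code of your own. Each camera call takes 0.05 s, during which the arm holds its last target. There are 200 camera calls.

## Working session

There is one attempt and no reset: what is moved stays moved. The work goes in short steps, Python scripts to look and compute and a tool call to move; the robot and the scene stay as the last step left them, time stands still between calls to the robot, and variables do not carry over. Pictures are saved under pics/ and viewed, at most 10 in all, crops included, and the job is handed in when it is done.

Besides the shell and the picture viewer there is one more tool, called after "Call:" as name(argument=value, ...) on one line, values as JSON. play_rows: Moves the arm, as the interface text tells. Shifts and turns lie within -1 to 1; 1 stands for 200 mm of shift or pi rad of turn. Its arguments: {"type":"object","properties":{"claw":{"type":"array"},"delta_pos":{"type":"array"},"delta_rot":{"type":"array"},"squeeze":{"type":"number"}},"required":["claw","delta_pos","delta_rot"]}

```bash
mkdir -p pics; ls; python3 - <<'E'
from bench import r
import cv2,numpy as np
for n in("top","side"):
    c=r.camera(n);cv2.imwrite(f"pics/{n}0.png",c["pixels"][:,:,::-1]);print(n,c["camera_matrix"].round(1).tolist(),c["cam_to_world"].round(4).tolist(), [k for k in c])
s=r.read_state();print(s["ee_pos"],s["eef_rot"],s["width"],r.grip_point_offset,s["time"])
E
```

```text
pics
top [[382.5, 0.0, 317.8], [0.0, 382.5, 198.8], [0.0, 0.0, 1.0]] [[0.0066, 0.9879, -0.1548, 0.4666], [-0.9998, 0.0098, 0.0201, 0.1316], [0.0213, 0.1546, 0.9877, 0.9481], [0.0, 0.0, 0.0, 1.0]] ['pixels', 'camera_matrix', 'cam_to_world']
side [[517.8, 0.0, 317.2], [0.0, 517.8, 195.2], [0.0, 0.0, 1.0]] [[0.9936, 0.0703, -0.0889, 0.487], [-0.1133, 0.6302, -0.7681, -0.752], [0.0021, 0.7732, 0.6341, 0.7532], [0.0, 0.0, 0.0, 1.0]] ['pixels', 'camera_matrix', 'cam_to_world']
[0.23103949 0.58037    0.22185485] [ 1.88283986e-01  9.82114435e-01 -6.09576111e-04 -7.28044146e-05] 0.08717631266686576 0.0187 0.1
```

View pics/top0.png

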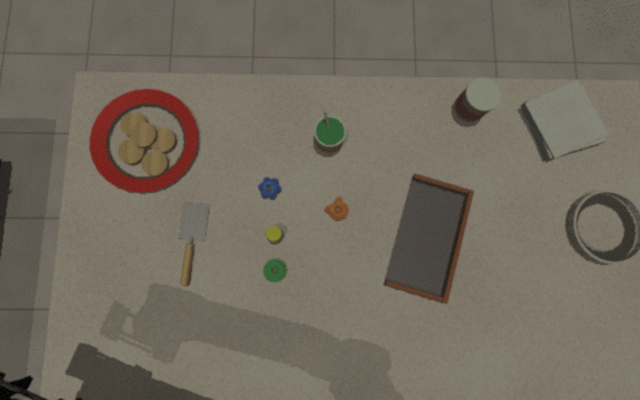

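View pics/side0.png

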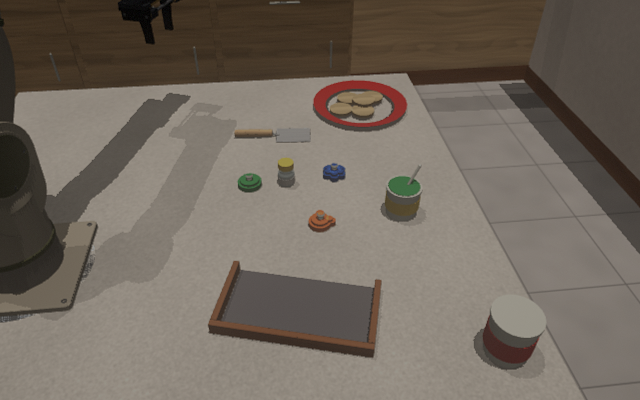

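The top view shows the round cutter at about (275,270), the jar at (274,233), the flower at (269,188), the bear at (337,209), the tub at (330,133) and the bay around (430,238). The side view shows the same items: round (250,182), jar (286,172), flower (334,172), bear (320,221).

```bash
python3 - <<'E'
import cv2
a=cv2.imread("pics/top0.png")[110:310,170:490];cv2.imwrite("pics/topc.png",cv2.resize(cv2.convertScaleAbs(a,alpha=1.6),(800,500),interpolation=cv2.INTER_CUBIC))
a=cv2.imread("pics/side0.png")[120:360,200:440];cv2.imwrite("pics/sidec.png",cv2.resize(cv2.convertScaleAbs(a,alpha=1.6),(600,600),interpolation=cv2.INTER_CUBIC))
E
```

```text
(no output)
```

View pics/topc.png

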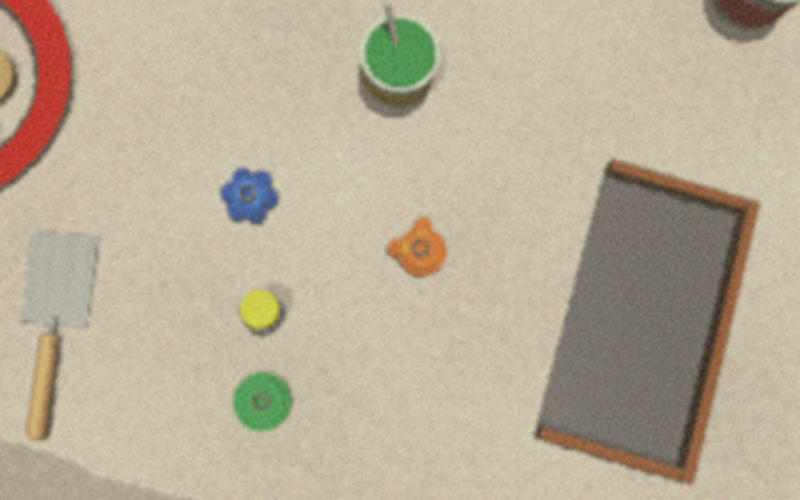

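View pics/sidec.png

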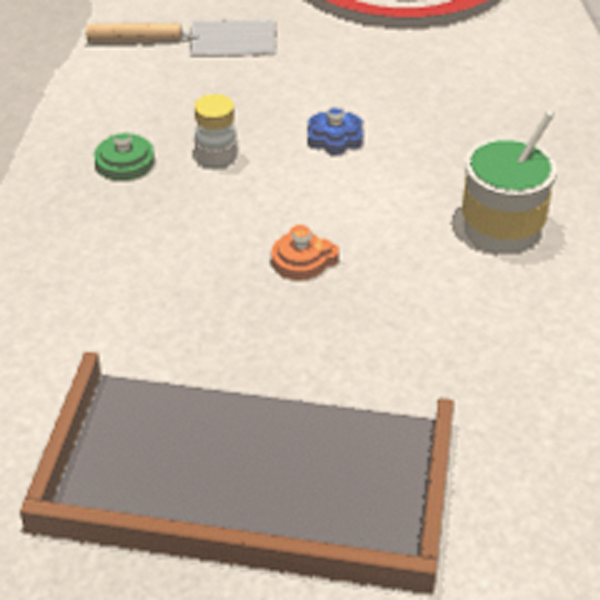

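The crops show the knob tops: round at top crop (261,400) and side crop (123,142), bear (421,248) and (301,237), flower (247,192) and (336,115). The bay's mouth-end rail corners are at top crop (612,160) and (538,434), and at side crop (446,401) and (91,355).

```bash
cat > h.py <<'E'
import numpy as np
from bench import r
CAM={}
def cam(n):
    c=r.camera(n);CAM[n]=(np.array(c["camera_matrix"]),np.array(c["cam_to_world"]));return c
def ray(n,u,v):
    if n not in CAM: cam(n)
    K,T=CAM[n];d=np.linalg.inv(K)@[u,v,1];return T[:3,3],T[:3,:3]@(d*[1,-1,-1])
def at_z(n,u,v,z):
    o,d=ray(n,u,v);return o+d*(z-o[2])/d[2]
def tri(a,b):
    (o,d),(p,e)=ray("top",*a),ray("side",*b)
    t=np.linalg.lstsq(np.c_[d,-e],p-o,rcond=None)[0];x,y=o+d*t[0],p+e*t[1];return (x+y)/2,np.linalg.norm(x-y)
E
python3 - <<'E'
from h import *
T=lambda u,v:(170+u/2.5,110+v/2.5)
S=lambda u,v:(200+u/2.5,120+v/2.5)
for n,a,b in[("round",(261,400),(123,142)),("bear",(421,248),(301,237)),("flower",(247,192),(336,115)),("jar",(260,309),(215,103)),("railHi",(614,166),(446,401)),("railLo",(540,434),(91,355)),("backHi",(757,204),(434,573)),("backLo",(690,482),(24,510))]:
    p,e=tri(T(*a),S(*b));print(n,p.round(4),round(e,4))
for n,a,z in[("round",(261,400),.032),("bear",(421,248),.032),("flower",(247,192),.032),("jar",(260,309),.06),("mouthHi",(612,160),.026),("mouthLo",(538,438),.026),("backHi",(757,204),.026),("backLo",(690,482),.026),("ear1",(424,222),.01),("ear2",(394,249),.01),("matH",(610,172),0),("matL",(545,429),0),("tub",(400,55),.071),("spat1",(38,436),.01),("spat2",(98,235),.0),("spat3",(88,326),.0)]:print(n,at_z("top",*T(*a),z).round(4))
E
```

```text
round [0.4398 0.2147 0.0246] 0.0005
bear [0.5871 0.0627 0.0261] 0.0022
flower [0.6408 0.2331 0.0258] 0.0023
jar [0.525  0.2142 0.0624] 0.0036
railHi [ 0.6716 -0.1294  0.0249] 0.0034
railLo [ 0.4107 -0.0505  0.0221] 0.0028
backHi [ 0.6348 -0.2714  0.0224] 0.0025
backLo [ 0.3667 -0.1917  0.0234] 0.0021
round [0.4398 0.214  0.032 ]
bear [0.5852 0.0631 0.032 ]
flower [0.6385 0.2324 0.032 ]
jar [0.5233 0.2144 0.06  ]
mouthHi [ 0.6757 -0.1271  0.026 ]
mouthLo [ 0.4058 -0.0478  0.026 ]
backHi [ 0.6329 -0.2697  0.026 ]
backLo [ 0.366  -0.1909  0.026 ]
ear1 [0.6141 0.0585 0.01  ]
ear2 [0.5868 0.0882 0.01  ]
matH [ 0.6691 -0.1319  0.    ]
matL [ 0.4127 -0.0599  0.    ]
tub [0.7658 0.0858 0.071 ]
spat1 [0.4041 0.4271 0.01  ]
spat2 [0.5994 0.3827 0.    ]
spat3 [0.5092 0.3879 0.    ]
```

Call:
play_rows(claw=[0.6,0.6,0.6,0.6,0.6,0.6,0.6,0.6], delta_pos=[[0,0,0],[0,0,0],[0,0,0],[0,0,0],[0,0,0],[0,0,0],[0,0,0],[0,0,0]], delta_rot=[[0,0,0.046],[0,0,0.046],[0,0,0.046],[0,0,0.046],[0,0,0.046],[0,0,0.046],[0,0,0.046],[0,0,0.046]])

```text
time: 1.0
ee_pos: [0.231, 0.5806, 0.2223]
eef_rot: [0.696, 0.718, -0.0, 0.0]
ft_force: [-0.8, -0.1, -0.4]
width: 0.037
grip_force: 0.0
```

```bash
cat > go.py <<'E'
import sys,numpy as np
from scipy.spatial.transform import Rotation as R
from bench import r
s=r.read_state();M=R.from_quat(s["eef_rot"])
g=np.array([float(v) for v in sys.argv[1:4]])
print("pos",np.round(s["ee_pos"],4),"ty_az",np.degrees(np.arctan2(*M.as_matrix()[1::-1,1])).round(2),"tilt",M.as_matrix()[:,2].round(4),"w",round(s["width"],4),"F",np.round(s["ft_force"],1),"t",s["time"])
print("total shift (units of 200mm):",(M.inv().apply(g-s["ee_pos"])/.2).round(4))
E
python3 go.py .438 .269 .10
```

```text
pos [0.231  0.5806 0.2223] ty_az 1.72 tilt [-1.e-04 -3.e-04 -1.e+00] w 0.037 F [-0.8 -0.1 -0.4] t 1.0
total shift (units of 200mm): [-1.5882  0.9877  0.6121]
```

Call:
play_rows(claw=[0.6,0.6,0.6,0.6,0.6,0.6,0.6,0.6], delta_pos=[[-0.19,0.12,0.05],[-0.19,0.12,0.05],[-0.19,0.12,0.05],[-0.19,0.12,0.05],[-0.19,0.12,0.05],[-0.19,0.12,0.05],[-0.19,0.12,0.05],[-0.19,0.12,0.05]], delta_rot=[[0,0,0],[0,0,0],[0,0,0],[0,0,0],[0,0,0],[0,0,0],[0,0,0],[0,0,0]])

```text
time: 1.8
ee_pos: [0.4346, 0.2822, 0.1423]
eef_rot: [0.694, 0.72, 0.0, -0.0]
ft_force: [0.0, 1.1, 0.2]
width: 0.0348
grip_force: 0.0
```

Call:
play_rows(claw=[0.6,0.6], delta_pos=[[0,0,0],[0,0,0]], delta_rot=[[0,0,0],[0,0,0]])

```text
time: 2.0
ee_pos: [0.4342, 0.283, 0.1424]
eef_rot: [0.695, 0.719, -0.0, -0.0]
ft_force: [-1.0, 0.3, -0.1]
width: 0.0351
grip_force: 0.0
```

```bash
python3 go.py .438 .269 .008
```

```text
pos [0.4342 0.283  0.1424] ty_az 1.92 tilt [-4.e-04 -1.e-04 -1.e+00] w 0.0351 F [-1.   0.3 -0.1] t 2.0
total shift (units of 200mm): [-0.0705  0.017   0.6719]
```

Call:
play_rows(claw=[0.6,0.6,0.6,0.6,0.6,0.6,0.6,0.6], delta_pos=[[0,0.01,0.15],[0,0.01,0.2],[0,0,0.17],[0,0,0.1],[0,0,0.05],[-0.05,0,0],[-0.05,0,0],[-0.03,0,0]], delta_rot=[[0,0,0],[0,0,0],[0,0,0],[0,0,0],[0,0,0],[0,0,0],[0,0,0],[0,0,0]])

```text
time: 2.8
ee_pos: [0.4397, 0.2571, 0.0098]
eef_rot: [0.695, 0.719, 0.001, 0.0]
ft_force: [0.2, -1.0, 0.4]
width: 0.0349
grip_force: 0.0
```

Call:
play_rows(claw=[0.6,0.6,0.6,0.6,0.6,0.6,0.6,0.6], delta_pos=[[-0.02,0,0],[-0.02,0,0],[-0.02,0,0],[-0.03,0,0],[-0.04,0,0],[-0.05,0,0],[-0.05,0,0],[-0.05,0,0]], delta_rot=[[0,0,0],[0,0,0],[0,0,0],[0,0,0],[0,0,0],[0,0,0],[0,0,0],[0,0,0]])

```text
time: 3.6
ee_pos: [0.4409, 0.2009, 0.0085]
eef_rot: [0.694, 0.72, -0.0, -0.0]
ft_force: [-0.4, 1.1, -0.3]
width: 0.0345
grip_force: 0.4
```

```bash
python3 go.py .452 -.10 .008; python3 -c "
from h import *;import cv2
a=cam('top')['pixels'][110:310,170:490,::-1];cv2.imwrite('pics/t1.png',cv2.resize(cv2.convertScaleAbs(a,alpha=1.6),(800,500)))"
```

```text
pos [0.4409 0.2009 0.0085] ty_az 2.04 tilt [-0.  0. -1.] w 0.0345 F [-0.4  1.1 -0.3] t 3.6
total shift (units of 200mm): [-1.5058  0.0021  0.0026]
```

View pics/t1.png

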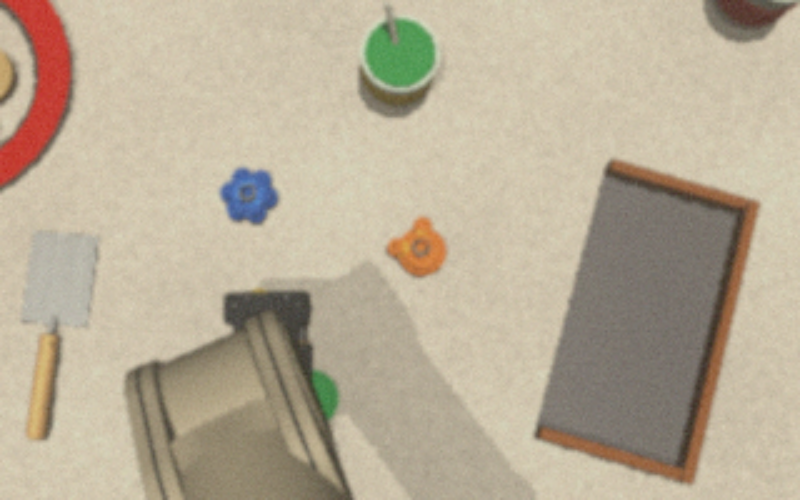

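The round cutter sits ahead of the fingers, near crop (315,395), and is moving straight towards the bay. The bear and flower have not moved, and the jar is now mostly hidden under the gripper.

Call:
play_rows(claw=[0.6,0.6,0.6,0.6,0.6,0.6,0.6,0.6], delta_pos=[[-0.03,0,0],[-0.05,0,0],[-0.06,0,0],[-0.07,0,0],[-0.07,0,0],[-0.07,0,0],[-0.07,0,0],[-0.07,0,0]], delta_rot=[[0,0,0],[0,0,0],[0,0,0],[0,0,0],[0,0,0],[0,0,0],[0,0,0],[0,0,0]])

```text
time: 4.45
ee_pos: [0.4444, 0.1028, 0.0086]
eef_rot: [0.694, 0.72, 0.0, -0.0]
ft_force: [-0.0, -0.1, 0.0]
width: 0.0347
grip_force: 0.1
```

Call:
play_rows(claw=[0.6,0.6,0.6,0.6,0.6,0.6,0.6,0.6], delta_pos=[[-0.07,0,0],[-0.07,0,0],[-0.07,0,0],[-0.07,0,0],[-0.07,0,0],[-0.07,0,0],[-0.07,0,0],[-0.07,0,0]], delta_rot=[[0,0,0],[0,0,0],[0,0,0],[0,0,0],[0,0,0],[0,0,0],[0,0,0],[0,0,0]])

```text
time: 5.25
ee_pos: [0.4483, -0.0091, 0.0085]
eef_rot: [0.694, 0.72, 0.0, -0.0]
ft_force: [-0.2, 0.2, 0.7]
width: 0.035
grip_force: 0.1
```

```bash
python3 go.py .452 -.10 .008
```

```text
pos [ 0.4483 -0.0091  0.0085] ty_az 2.04 tilt [ 1.e-04  1.e-04 -1.e+00] w 0.035 F [-0.2  0.2  0.7] t 5.25
total shift (units of 200mm): [-0.455   0.0025  0.0027]
```

Call:
play_rows(claw=[0.6,0.6,0.6,0.6,0.6,0.6,0.6,0.6], delta_pos=[[-0.07,0,0],[-0.07,0,0],[-0.07,0,0],[-0.06,0,0],[-0.06,0,0],[-0.05,0,0],[-0.03,0,0],[-0.02,0,0]], delta_rot=[[0,0,0],[0,0,0],[0,0,0],[0,0,0],[0,0,0],[0,0,0],[0,0,0],[0,0,0]])

```text
time: 6.05
ee_pos: [0.4514, -0.0944, 0.0085]
eef_rot: [0.694, 0.72, 0.0, -0.0]
ft_force: [0.4, 1.0, 0.3]
width: 0.0351
grip_force: 0.2
```

Call:
play_rows(claw=[0.6,0.6,0.6,0.6,0.6,0.6,0.6,0.6], delta_pos=[[-0.01,0,0],[0,0,0],[0.03,0,0],[0.1,0,0],[0.1,0,-0.1],[0,0,-0.2],[0,0,-0.2],[0,0,0]], delta_rot=[[0,0,0],[0,0,0],[0,0,0],[0,0,0],[0,0,0],[0,0,0],[0,0,0],[0,0,0]])

```text
time: 6.85
ee_pos: [0.4528, -0.0489, 0.1132]
eef_rot: [0.694, 0.72, 0.003, 0.002]
ft_force: [1.1, 1.1, -0.8]
width: 0.0349
grip_force: 0.0
```

```bash
python3 go.py .60 .12 .10
```

```text
pos [ 0.4528 -0.0489  0.1132] ty_az 2.11 tilt [ 0.0077  0.0016 -1.    ] w 0.0349 F [ 1.1  1.1 -0.8] t 6.85
total shift (units of 200mm): [0.8166 0.7659 0.0729]
```

Call:
play_rows(claw=[0.6,0.6,0.6,0.6,0.6,0.6,0.6,0.6], delta_pos=[[0.13,0.13,0],[0.13,0.13,0],[0.13,0.13,0],[0.13,0.13,0],[0.13,0.13,0],[0.13,0.12,0],[0,0,0],[0,0,0]], delta_rot=[[0,0,0],[0,0,0],[0,0,0],[0,0,0],[0,0,0],[0,0,0],[0,0,0.0475],[0,0,0.0475]])

```text
time: 7.65
ee_pos: [0.598, 0.1135, 0.1074]
eef_rot: [0.795, 0.607, -0.001, -0.0]
ft_force: [0.9, -0.8, -0.3]
width: 0.0349
grip_force: 0.0
```

Call:
play_rows(claw=[0.6,0.6], delta_pos=[[0,0,0],[0,0,0]], delta_rot=[[0,0,0],[0,0,0]])

```text
time: 7.85
ee_pos: [0.5978, 0.1121, 0.1081]
eef_rot: [0.792, 0.61, -0.0, -0.0]
ft_force: [-0.3, 0.1, 0.0]
width: 0.0348
grip_force: 0.0
```

```bash
python3 go.py .599 .112 .008
```

```text
pos [0.5978 0.1121 0.1081] ty_az -14.76 tilt [-6.e-04 -1.e-04 -1.e+00] w 0.0348 F [-0.3  0.1  0. ] t 7.85
total shift (units of 200mm): [0.0014 0.0062 0.5007]
```

Call:
play_rows(claw=[0.6,0.6,0.6,0.6,0.6,0.6,0.6,0.6], delta_pos=[[0,0.006,0.15],[0,0,0.15],[0,0,0.12],[0,0,0.06],[0,0,0.02],[-0.03,0,0],[-0.03,0,0],[-0.03,0,0]], delta_rot=[[0,0,0],[0,0,0],[0,0,0],[0,0,0],[0,0,0],[0,0,0],[0,0,0],[0,0,0]])

```text
time: 8.65
ee_pos: [0.5953, 0.0932, 0.0097]
eef_rot: [0.794, 0.608, 0.001, 0.0]
ft_force: [-0.1, -0.7, 0.8]
width: 0.0347
grip_force: 0.0
```

Call:
play_rows(claw=[0.6,0.6,0.6,0.6,0.6,0.6,0.6,0.6], delta_pos=[[-0.02,0,0],[-0.02,0,0],[-0.02,0,0],[-0.03,0,0],[-0.04,0,0],[-0.05,0,0],[-0.05,0,0],[-0.05,0,0]], delta_rot=[[0,0,0],[0,0,0],[0,0,0],[0,0,0],[0,0,0],[0,0,0],[0,0,0],[0,0,0]])

```text
time: 9.45
ee_pos: [0.5798, 0.0387, 0.0085]
eef_rot: [0.794, 0.608, -0.0, 0.0]
ft_force: [0.0, 0.1, 0.2]
width: 0.0348
grip_force: 0.1
```

```bash
python3 go.py .534 -.129 .008; python3 -c "
from h import *;import cv2
a=cam('top')['pixels'][110:310,170:490,::-1];cv2.imwrite('pics/t2.png',cv2.resize(cv2.convertScaleAbs(a,alpha=1.6),(800,500)))"
```

```text
pos [0.5798 0.0387 0.0085] ty_az -15.07 tilt [-1.e-04 -1.e-04 -1.e+00] w 0.0348 F [0.  0.1 0.2] t 9.45
total shift (units of 200mm): [-0.8693 -0.0033  0.0026]
```

View pics/t2.png

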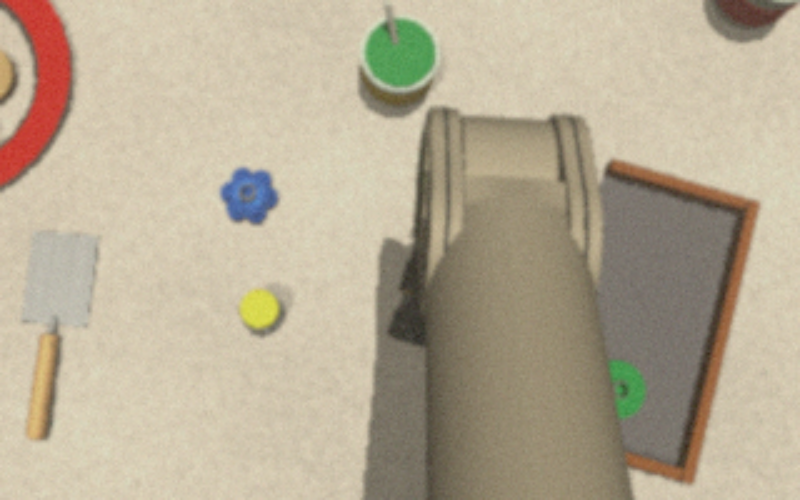

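The round cutter lies inside the bay at crop (622,390). The bear is hidden under the arm, while the flower, jar and tub look unmoved.

Call:
play_rows(claw=[0.6,0.6,0.6,0.6,0.6,0.6,0.6,0.6], delta_pos=[[-0.03,0,0],[-0.05,0,0],[-0.06,0,0],[-0.07,0,0],[-0.07,0,0],[-0.07,0,0],[-0.07,0,0],[-0.07,0,0]], delta_rot=[[0,0,0],[0,0,0],[0,0,0],[0,0,0],[0,0,0],[0,0,0],[0,0,0],[0,0,0]])

```text
time: 10.3
ee_pos: [0.5543, -0.0561, 0.0085]
eef_rot: [0.794, 0.608, 0.0, -0.0]
ft_force: [0.3, 0.0, 0.2]
width: 0.0349
grip_force: 0.1
```

Call:
play_rows(claw=[0.6,0.6,0.6,0.6,0.6,0.6,0.6,0.6], delta_pos=[[-0.07,0,0],[-0.07,0,0],[-0.06,0,0],[-0.06,0,0],[-0.05,0,0],[-0.03,0,0],[-0.02,0,0],[0,0,0]], delta_rot=[[0,0,0],[0,0,0],[0,0,0],[0,0,0],[0,0,0],[0,0,0],[0,0,0],[0,0,0]])

```text
time: 11.1
ee_pos: [0.5359, -0.1247, 0.0085]
eef_rot: [0.794, 0.608, -0.0, -0.0]
ft_force: [-0.6, 0.5, 0.5]
width: 0.0349
grip_force: 0.0
```

Call:
play_rows(claw=[0.6,0.6,0.6,0.6,0.6,0.6,0.6], delta_pos=[[0.03,0,0],[0.1,0,0],[0.15,0,0],[0.1,0,-0.15],[0,0,-0.22],[0,0,-0.22],[0,0,0]], delta_rot=[[0,0,0],[0,0,0],[0,0,0],[0,0,0],[0,0,0],[0,0,0],[0,0,0]])

```text
time: 11.8
ee_pos: [0.5592, -0.05, 0.1324]
eef_rot: [0.793, 0.609, 0.004, 0.002]
ft_force: [0.4, -1.0, 0.1]
width: 0.0349
grip_force: 0.0
```

```bash
python3 go.py .640 .29 .125
```

```text
pos [ 0.5592 -0.05    0.1324] ty_az -14.97 tilt [ 0.0091  0.0012 -1.    ] w 0.0349 F [ 0.4 -1.   0.1] t 11.8
total shift (units of 200mm): [ 1.7462 -0.0494  0.0429]
```

Call:
play_rows(claw=[0.6,0.6,0.6,0.6,0.6,0.6,0.6,0.6], delta_pos=[[0.2,0,0],[0.25,0,0],[0.25,-0.01,0],[0.25,-0.01,0],[0.25,0,0],[0.25,0,0],[0.2,0,0],[0.1,0,0]], delta_rot=[[0,0,0],[0,0,0],[0,0,0],[0,0,0],[0,0,0],[0,0,0],[0,0,0],[0,0,-0.0475]])

```text
time: 12.6
ee_pos: [0.6413, 0.2946, 0.1253]
eef_rot: [0.744, 0.668, 0.0, -0.001]
ft_force: [-0.4, -0.2, -0.9]
width: 0.035
grip_force: 0.0
```

Call:
play_rows(claw=[0.6,0.6], delta_pos=[[0,0,0],[0,0,0]], delta_rot=[[0,0,0],[0,0,0]])

```text
time: 12.8
ee_pos: [0.6422, 0.2883, 0.1259]
eef_rot: [0.746, 0.665, -0.0, -0.0]
ft_force: [0.1, -0.3, 0.1]
width: 0.035
grip_force: 0.0
```

```bash
python3 go.py .6457 .2885 .008; python3 -c "
from h import *;import cv2
a=cam('top')['pixels'][110:310,170:490,::-1];cv2.imwrite('pics/t3.png',cv2.resize(cv2.convertScaleAbs(a,alpha=1.6),(800,500)))"
```

```text
pos [0.6422 0.2883 0.1259] ty_az -6.56 tilt [-8.e-04 -6.e-04 -1.e+00] w 0.035 F [ 0.1 -0.3  0.1] t 12.8
total shift (units of 200mm): [0.0035 0.0175 0.5894]
```

View pics/t3.png

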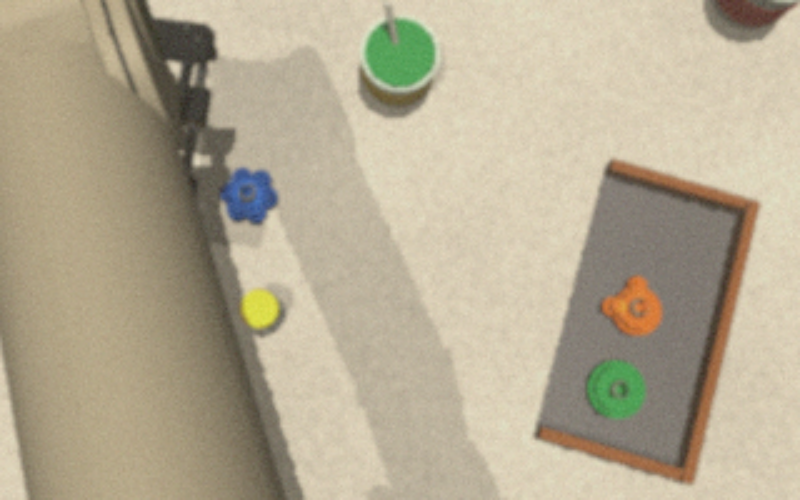

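The round (617,390) and the bear (637,308) both lie inside the bay. The flower is still at (247,193), with the gripper behind it.

Call:
play_rows(claw=[0.6,0.6,0.6,0.6,0.6,0.6,0.6,0.6], delta_pos=[[0,0.017,0.17],[0,0,0.2],[0,0,0.13],[0,0,0.06],[0,0,0.025],[-0.03,0,0],[-0.03,0,0],[-0.03,0,0]], delta_rot=[[0,0,0],[0,0,0],[0,0,0],[0,0,0],[0,0,0],[0,0,0],[0,0,0],[0,0,0]])

```text
time: 13.65
ee_pos: [0.6449, 0.2691, 0.0112]
eef_rot: [0.746, 0.666, 0.001, 0.0]
ft_force: [-1.5, 0.1, -0.5]
width: 0.0344
grip_force: 0.0
```

Call:
play_rows(claw=[0.6,0.6,0.6,0.6,0.6,0.6,0.6,0.6], delta_pos=[[-0.02,0,0],[-0.02,0,0],[-0.02,0,0],[-0.03,0,0],[-0.04,0,0],[-0.05,0,0],[-0.05,0,0],[-0.05,0,0]], delta_rot=[[0,0,0],[0,0,0],[0,0,0],[0,0,0],[0,0,0],[0,0,0],[0,0,0],[0,0,0]])

```text
time: 14.45
ee_pos: [0.6376, 0.2129, 0.0096]
eef_rot: [0.746, 0.666, -0.0, 0.0]
ft_force: [0.2, -0.1, 0.8]
width: 0.0348
grip_force: 0.1
```

```bash
python3 go.py .5988 -.139 .008; python3 -c "
from h import *;import cv2
a=cam('side')['pixels'][100:300,220:460,::-1];cv2.imwrite('pics/t4.png',cv2.resize(cv2.convertScaleAbs(a,alpha=1.6),(720,600)))"
```

```text
pos [0.6376 0.2129 0.0096] ty_az -6.52 tilt [-0.e+00 -1.e-04 -1.e+00] w 0.0348 F [ 0.2 -0.1  0.8] t 14.45
total shift (units of 200mm): [-1.77    0.0068  0.0081]
```

View pics/t4.png

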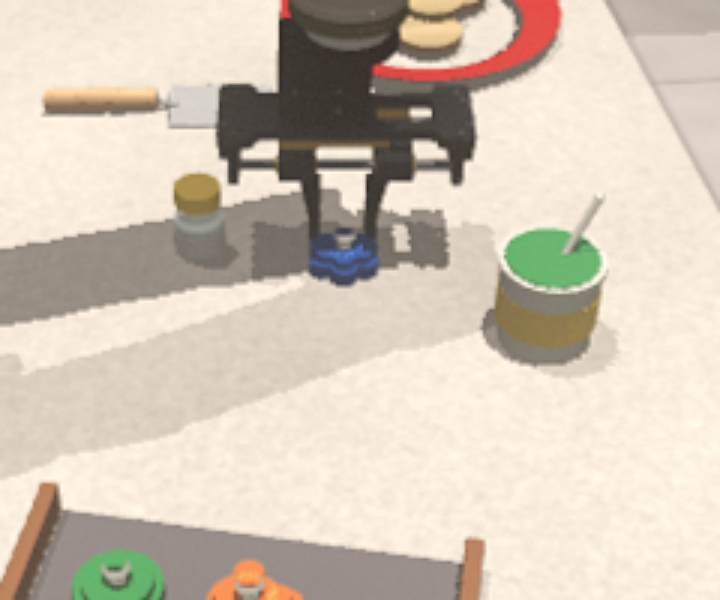

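The flower is cradled between the fingers at (344,255). The gripper body is well clear of the tub (rim near 550,255) and the jar.

Call:
play_rows(claw=[0.6,0.6,0.6,0.6,0.6,0.6,0.6,0.6], delta_pos=[[-0.03,0,0],[-0.05,0,0],[-0.06,0,0],[-0.07,0,0],[-0.07,0,0],[-0.07,0,0],[-0.07,0,0],[-0.07,0,0]], delta_rot=[[0,0,0],[0,0,0],[0,0,0],[0,0,0],[0,0,0],[0,0,0],[0,0,0],[0,0,0]])

```text
time: 15.3
ee_pos: [0.6265, 0.1154, 0.0096]
eef_rot: [0.746, 0.666, 0.0, -0.0]
ft_force: [0.0, -0.0, -1.0]
width: 0.0349
grip_force: 0.1
```

Call:
play_rows(claw=[0.6,0.6,0.6,0.6,0.6,0.6,0.6,0.6], delta_pos=[[-0.07,0,0],[-0.07,0,0],[-0.07,0,0],[-0.07,0,0],[-0.07,0,0],[-0.07,0,0],[-0.07,0,0],[-0.07,0,0]], delta_rot=[[0,0,0],[0,0,0],[0,0,0],[0,0,0],[0,0,0],[0,0,0],[0,0,0],[0,0,0]])

```text
time: 16.1
ee_pos: [0.6138, 0.0043, 0.0096]
eef_rot: [0.746, 0.666, 0.0, -0.0]
ft_force: [0.3, 0.2, 0.2]
width: 0.0352
grip_force: 0.1
```

```bash
python3 go.py .5988 -.139 .008; python3 -c "
from h import *;import cv2
a=cam('side')['pixels'][160:360,200:440,::-1];cv2.imwrite('pics/t5.png',cv2.resize(cv2.convertScaleAbs(a,alpha=1.6),(720,600)))"
```

```text
pos [0.6138 0.0043 0.0096] ty_az -6.49 tilt [ 0.e+00  1.e-04 -1.e+00] w 0.0352 F [0.3 0.2 0.2] t 16.1
total shift (units of 200mm): [-0.7205  0.0064  0.0077]
```

View pics/t5.png

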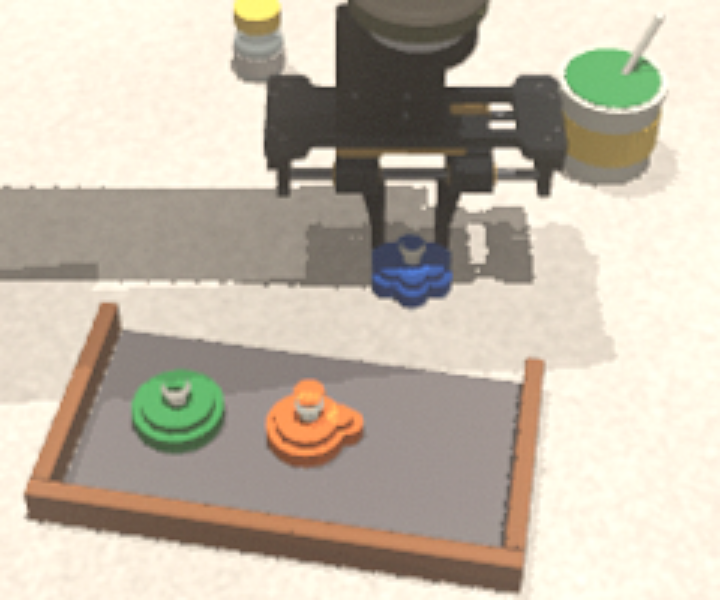

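The flower, at (412,270), is heading for the free slot on the right. The jar and tub are untouched. I'll drift about 8 mm towards +x on the way in for more clearance from the bear's ear.

Call:
play_rows(claw=[0.6,0.6,0.6,0.6,0.6,0.6,0.6,0.6], delta_pos=[[-0.06,0.006,0],[-0.06,0.006,0],[-0.06,0.006,0],[-0.06,0.006,0],[-0.06,0.006,0],[-0.06,0.006,0],[-0.06,0.006,0],[-0.06,0,0]], delta_rot=[[0,0,0],[0,0,0],[0,0,0],[0,0,0],[0,0,0],[0,0,0],[0,0,0],[0,0,0]])

```text
time: 16.95
ee_pos: [0.6115, -0.0919, 0.0095]
eef_rot: [0.746, 0.666, 0.0, 0.0]
ft_force: [0.4, 0.1, -0.3]
width: 0.0347
grip_force: 0.1
```

Call:
play_rows(claw=[0.6,0.6,0.6,0.6,0.6,0.6,0.6], delta_pos=[[-0.05,0,0],[-0.05,0,0],[-0.04,0,0],[-0.03,0,0],[-0.02,0,0],[-0.01,0,0],[0,0,0]], delta_rot=[[0,0,0],[0,0,0],[0,0,0],[0,0,0],[0,0,0],[0,0,0],[0,0,0]])

```text
time: 17.65
ee_pos: [0.6069, -0.1307, 0.0095]
eef_rot: [0.746, 0.666, 0.0, -0.0]
ft_force: [0.8, 0.1, -0.5]
width: 0.035
grip_force: 0.0
```

Call:
play_rows(claw=[0.6,0.6,0.6,0.6,0.6,0.6,0.6,0.6], delta_pos=[[0.03,0,0],[0.1,0,0],[0.1,0,-0.05],[0.1,0,-0.15],[0.2,0,-0.1],[0.2,0,-0.1],[0.2,0,-0.1],[0.1,0,0]], delta_rot=[[0,0,0],[0,0,0],[0,0,0],[0,0,0],[0,0,0],[0,0,0],[0,0,0],[0,0,0]])

```text
time: 18.45
ee_pos: [0.6316, 0.0803, 0.1126]
eef_rot: [0.744, 0.668, 0.003, 0.0]
ft_force: [0.2, -0.1, 0.6]
width: 0.0345
grip_force: 0.0
```

```bash
python3 go.py .5988 -.139 .008; python3 -c "
from h import *;import cv2
a=cam('top')['pixels'][110:310,170:490,::-1];cv2.imwrite('pics/t6.png',cv2.resize(cv2.convertScaleAbs(a,alpha=1.6),(800,500)))"
```

```text
pos [0.6316 0.0803 0.1126] ty_az -6.19 tilt [ 0.0043  0.0033 -1.    ] w 0.0345 F [ 0.2 -0.1  0.6] t 18.45
total shift (units of 200mm): [-1.1096 -0.0469  0.5185]
```

View pics/t6.png

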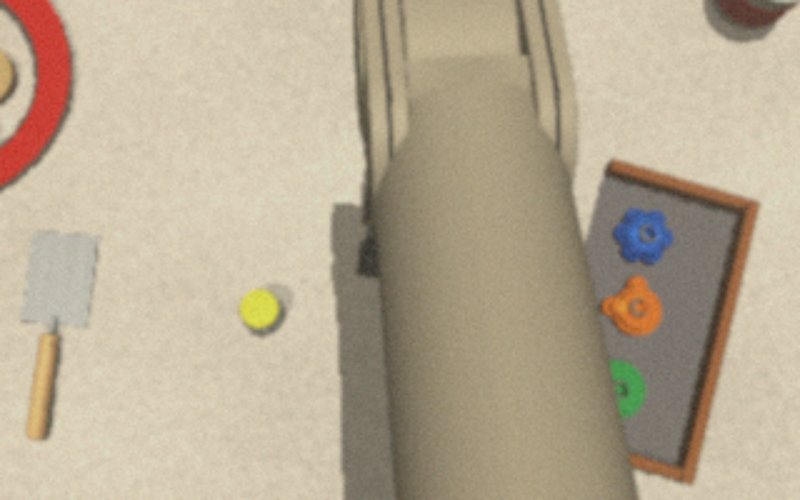

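The flower (643,236), the bear (635,308) and the round (622,390) are all well inside the mouth line. The jar and spatula are where they started, and the arm is clear of everything.

Call:
play_rows(claw=[0.6,0.6,0.6], delta_pos=[[0,0,-0.1],[0,0,0],[0,0,0]], delta_rot=[[0,0,0],[0,0,0],[0,0,0]])

```text
time: 18.8
ee_pos: [0.6302, 0.0742, 0.1294]
eef_rot: [0.746, 0.666, 0.0, 0.0]
ft_force: [-0.0, -0.3, 0.2]
width: 0.0347
grip_force: 0.0
```

```bash
python3 -c "
from bench import r
print(r.close_job())"
```

```text
the job is handed in; nothing more can be done
None
```

I handed the job in at about 19 s: all three cutters lie inside the bay in the last top view, the jar and spatula are where they started, and the tub, hidden by the arm in that view, was undisturbed in the last side view.

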